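# Sweep the walnut shells into the board's scrap tray

## Robot

A 6-joint arm with a two-finger parallel gripper is mounted at the origin on a cart in front of the work surface, level with it; the furniture and walls round the work are solid. World frame = base frame: x ahead of the robot, y to its left, z up, the work surface at z = 0. Lengths are in m, angles in rad, forces in N, time in s.
With the tool pointing down it reaches from about 0.275 to 1 m from the base axis. Payload 8.4 kg.
Tool frame: the origin (TCP) lies on the mounting face of the last link; the fingertips stand 173 mm ahead of it and the grasp point (between the pads) lies 155 mm ahead of it; z points along the fingers, y is the line along which they close (so a half turn about z gives the same grasp; the last joint's range is limited). The gripper opens to 85 mm and grips with 20 to 120 N. Pads are 22 mm wide; open, the fingers measure 114 mm over their backs; the gripper's body (76 mm by 85 mm) begins 54 mm behind the grasp point. The pads swing forward as they close: fully open they stand 13 mm farther back than shut.
Start: joints at [-1.248, 0.353, 1.633, -0, 1.155, -0.002], TCP at [0.199, -0.592, 0.405] pointing down, gripper open.
Joint ranges: [-2.63, 2.63], [-0.92, 2.1], [0.06, 2.66], [-1.3, 4.44], [0, 2.69], [-3.02, 3.02]. Speed limits (rad/s): [2.22, 2.22, 2.79, 3.14, 3.14, 3.14].

## Interface

Orientations are given as a rotation vector (axis times angle).
In Python, from cell import bot gives the robot as it stands.
- The arm moves only by the shell command python3 steer.py 'ROWS'. ROWS is a JSON list of rows, 1 to 5 of them, each of 5 numbers: the finger opening in m, then dx, dy, dz in m, then a turn about the tool's z in rad; each row is the pose to reach, as a shift and turn from the pose commanded when the command began, along the tool's axes at that moment; what a row does not reach only later rows make up. A row lasts 1/8 s, in which the tool goes at most 0.0625 m and 0.188 rad, less where a joint would pass 70% of its speed; a pose out of reach is approached as far as the arm can. The fingers move at their own pace and stop on an object; the grip force is fixed at half the most. Time passes only in rows, so rows that do not move let the fingers close. It prints the time, the measured TCP pose, the force, the opening and the grip force at its end. Input that does not fit is refused with a message, and nothing moves.
- bot.observe(): the state, without advancing time (a new reading comes with each control period).
- bot.camera(name): name is "scene" or "top"; returns a dict with "color" (420x560x3 uint8, red, green, blue), "vfov" (degrees; the focal length in pixels is half the picture's height over the tangent of half this angle, whatever the lens; pixels are square), "cx", "cy" (the principal point, pixels), "rvec" (rotation vector, rad) and "tvec" (3), from world to camera coordinates, as OpenCV has them. Camera axes: x right, y down, z forward; pixel columns grow to the right and rows downward; lengths in m; the calibration is good to about 2 mm. A picture is of the moment at which its call begins. There is no depth.
- bot.job_done(): hands the job in; it is judged then, once.
The state is a dict: "t": time; "joint_pos": joint angles; "joint_vel": joint speeds; "joint_efforts": joint torques, N m; "ee_pos": TCP position; "eef_rot": TCP orientation; "force": force on the tool from outside, world axes, zero at the start; "moment": the same for the moment, N m; "opening": finger opening in m; "finger_force": force on a finger pad.
Only numpy, scipy, OpenCV 4.12 (cv2) and the standard library are available. Lean on these libraries where they do the work, as an engineer would, in place of code of your own. Each camera call takes 0.05 s, during which the arm holds its last target. There are 200 camera calls.

## Task

Walnuts have been cracked on the wooden chopping board, whose pull-out scrap tray has been left half open. Hook the tray with the fingertips and draw it right out to its stop, sweep the four shell halves along the board and off its open edge into the tray, then push the tray fully home under the board with the shells inside. Use the fingers only to push and sweep: do not lift any shell off the board, and leave the garlic bulb on the board, and the mug, lemon, nut bowl and nutcracker beside it, where they are.

Things in the scene. Friction and masses are not known exactly. Their poses are not given: they have to be found in the camera images.
- board: Light wooden chopping board on a low case, 360 x 240 mm, fixed to the worktop. Origin on the worktop under its centre; x along its length: the tray comes out at the -x end. Flat top 68 mm above the worktop, board 18 mm thick. Three edges have a rim 20 mm wide and 8 mm high; the -x short edge is open. Shells lie between the rims, y = -100 to +100 mm.
- board_edge (a point): Middle of the board's open short edge, at its top face (180 mm from the board's origin towards its -x, 68 mm above the worktop). Shells swept over it towards -x drop into the drawn-out tray. Axes as the board's.
- tray (a joint): How far the scrap tray is out (m): 0 = fully home, its front flush with the board's open edge; 0.140 = right out, at its stop. It slides along the board's -x, with about 1.5 N friction plus 6 N s/m, and stays where it is left. Half open (0.068 to 0.09) at the start.
- tray_in (a point): Point on the tray, moving with it: middle of the front edge of its inner floor, at the inner face of the front panel, 7 mm above the worktop; axes as the board's. White tray, inside 322 mm long (x = 0 to +322 mm from here), 202 mm wide, walls up to 40 mm above the worktop. Fingertips set down between the front panel and the board's edge can draw it out by this inner face.
- tray_front (a point): Point on the tray: middle of the outer face of its wooden front panel, at the top of the finger scoop, 40 mm above the worktop; axes as the board's. The panel is 10 mm thick and 208 mm wide and stands 4 to 48 mm above the worktop; its middle 62 mm reaches only 40 mm (the scoop). Push here to shut the tray.
- garlic: White garlic bulb standing on the board near its closed end, 60 mm across, 58 mm high; origin under its centre. Leave it.
- mug: Small white cup with orange inside, 62 mm across, 87 mm over the handle, 51 mm high, on the worktop beside the board's long edge at the far side; origin under its middle. Leave it.
- lemon: Yellow lemon, 78 x 55 x 56 mm, lying on the worktop at the far side of the drawn-out tray; origin under its middle. Leave it.
- nut_bowl: Blue bowl of whole walnuts, 110 mm across, 75 mm high with the nuts, on the worktop beside the board at the far side; origin under its centre. Leave it.
- nutcracker: Steel hinged nutcracker, 165 x 60 x 13 mm, lying on the worktop beside the board at the far side; origin under its middle, x towards its hinge. Leave it.
- shell1: half of a cracked walnut shell, a brown wrinkled dome lying hollow side down on the board; about 40 mm long (x), 32 mm wide (y), 17 mm high, 12 g. Origin at the centre of its open underside, z up out of the dome. It slides when pushed near its foot
- shell2: another such half shell, like shell1
- shell3: another such half shell, like shell1
- shell4: another such half shell, like shell1

How it is judged:
On the way, in this order (a step that is already met when the one before it is completed fails the run):
1. the tray is drawn right out to its stop (value of joint tray above 0.13 m), for 0.1 s.
2. all four shell halves are in the tray (x of shell1 in the frame of tray_in between 0 and 0.322 m and y of shell1 in the frame of tray_in between -0.101 and 0.101 m and z of shell1 in the frame of tray_in between -0.006 and 0.042 m and x of shell2 in the frame of tray_in between 0 and 0.322 m and y of shell2 in the frame of tray_in between -0.101 and 0.101 m and z of shell2 in the frame of tray_in between -0.006 and 0.042 m and x of shell3 in the frame of tray_in between 0 and 0.322 m and y of shell3 in the frame of tray_in between -0.101 and 0.101 m and z of shell3 in the frame of tray_in between -0.006 and 0.042 m and x of shell4 in the frame of tray_in between 0 and 0.322 m and y of shell4 in the frame of tray_in between -0.101 and 0.101 m and z of shell4 in the frame of tray_in between -0.006 and 0.042 m), for 0.2 s.
3. the tray is pushed fully home (value of joint tray below 0.006 m), for 0.2 s.
At the end, for the whole second after the job is handed in: The tray is home to within 6 mm, and all four shell halves lie at rest inside it, between its walls and under the board (all of step 2 and value of joint tray below 0.006 m and linear speed of each of shell1, shell2, shell3, shell4 below 0.02 m/s); the robot touches nothing.
It fails at once if a shell half is lifted (its underside more than 37 mm above the board's top) (height (world z) of any of shell1, shell2, shell3, shell4 above 0.105 m).
It fails at once if the garlic bulb is shifted by more than 20 mm (distance of garlic from where it was at the start of the episode above 0.02 m).
It fails at once if the mug, lemon, nut bowl or nutcracker is shifted by more than 20 mm (distance of any of mug, lemon, nut_bowl, nutcracker from where it was at the start of the episode above 0.02 m).
It also fails if it takes over 64 s, if anything falls off the work surface, if the arm or the gripper's body presses on something with over 40 N, if the wrist force passes 120 N, or if a joint passes its speed limit or range.

## Working session

There is one attempt and no reset: what is moved stays moved. The work goes in short steps, Python scripts to look and compute and a shell command to move; the robot and the scene stay as the last step left them, time stands still between calls to the robot, and variables do not carry over. Pictures are saved under pics/ and viewed, at most 11 in all, crops included, and the job is handed in when it is done.

```bash
ls; mkdir -p pics; cat > h.py <<'E'
from cell import bot
import numpy as np, cv2
from scipy.spatial.transform import Rotation as R
def cam(n):
    c=bot.camera(n); c['R']=R.from_rotvec(c['rvec']).as_matrix(); c['f']=c['color'].shape[0]/2/np.tan(np.radians(c['vfov'])/2)
    return c
def ray(c,uv,z):
    uv=np.atleast_2d(uv).astype(float)
    d=np.c_[(uv[:,0]-c['cx'])/c['f'],(uv[:,1]-c['cy'])/c['f'],np.ones(len(uv))]@c['R']
    o=-c['R'].T@np.array(c['tvec'])
    return o+d*((z-o[2])/d[:,2])[:,None]
def proj(c,p):
    q=np.atleast_2d(p)@c['R'].T+np.array(c['tvec']); return q[:,:2]/q[:,2:]*c['f']+[c['cx'],c['cy']]
E
python3 - <<'E'
from h import *
for n in('scene','top'):
    c=cam(n); cv2.imwrite(f'pics/{n}0.png',c['color'][:,:,::-1]); print(n,c['vfov'],-c['R'].T@np.array(c['tvec']),c['R'][2])
o=bot.observe();print(o['t'],o['ee_pos'],o['eef_rot'],o['opening'])
print(R.from_rotvec(o['eef_rot']).as_matrix().round(3))
E
```

```text
cell.py
pics
steer.py
scene 50.50935142160217 [0.19777066 0.43128677 0.71212671] [ 0.44656214 -0.48105541 -0.7544322 ]
top 48.297455613632636 [0.51718246 0.04853853 1.22799299] [ 0.06961858 -0.0025299  -0.99757048]
0.1 [ 0.19939031 -0.59211573  0.40406366] [-3.09906836e+00 -5.07787400e-01  3.38049437e-04] 0.08547987118091745
[[ 0.948  0.319 -0.   ]
 [ 0.319 -0.948  0.001]
 [-0.    -0.001 -1.   ]]
```

View pics/scene0.png

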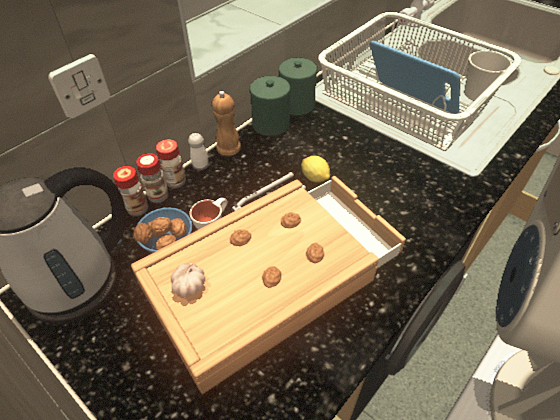

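View pics/top0.png

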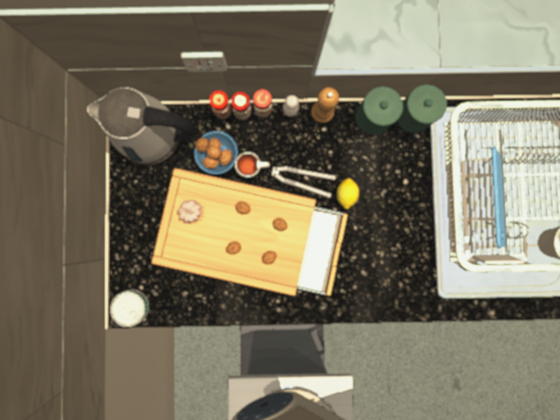

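The board lies with its open edge to image right (world −y) in both views. In the top view the corners are about (175,171), (155,264), (298,293) and (315,197), the tray front is at about (338,250), and the shells are at about (243,208), (280,225), (234,248) and (269,258). The mug, nutcracker and lemon are on the far (+x) side.

```bash
cat > m.py <<'E'
from h import *
def shells(c,z=0.074):
    h=cv2.cvtColor(c['color'],cv2.COLOR_RGB2HSV)
    v=h[:,:,2]; m=((v<150)&(h[:,:,0]<16)&(h[:,:,1]>90)).astype(np.uint8)*255
    return m
if __name__=='__main__':
    T=cam('top');S=cam('scene')
    for n,c in(('top',T),('scene',S)):
        h=cv2.cvtColor(c['color'],cv2.COLOR_RGB2HSV)
        w=((h[:,:,2]>120)&(h[:,:,0]>8)&(h[:,:,0]<25)&(h[:,:,1]>70)).astype(np.uint8)*255
        w=cv2.morphologyEx(w,cv2.MORPH_OPEN,np.ones((3,3)))
        cs=sorted(cv2.findContours(w,0,1)[0],key=cv2.contourArea)[-3:]
        for k in cs:
            a=cv2.approxPolyDP(k,4,True)[:,0]; print(n,'wood',cv2.contourArea(k)); print(np.c_[a,ray(c,a,.068)[:,:2].round(3),ray(c,a,.076)[:,:2].round(3)].tolist())
        b=np.zeros_like(w); cv2.fillPoly(b,[cv2.convexHull(cs[-1])],255)
        s=cv2.morphologyEx(shells(c)&b,cv2.MORPH_OPEN,np.ones((2,2)))
        for k in cv2.findContours(s,0,1)[0]:
            if cv2.contourArea(k)>30:
                r=cv2.minAreaRect(k); print(n,'shell',np.round(r[0],1),np.round(r[1],1),ray(c,r[0],.075)[0,:2].round(3))
    big=cv2.resize(T['color'][150:310,140:370],None,fx=3.4,fy=3.4,interpolation=cv2.INTER_CUBIC); cv2.imwrite('pics/topcrop.png',big[:,:,::-1])
E
python3 m.py
```

```text
top wood 606.0
[[196.0, 142.0, 0.747, 0.226, 0.746, 0.224], [197.0, 149.0, 0.729, 0.223, 0.728, 0.222], [207.0, 151.0, 0.724, 0.198, 0.722, 0.197], [206.0, 167.0, 0.684, 0.201, 0.683, 0.2], [217.0, 165.0, 0.688, 0.174, 0.687, 0.173], [216.0, 157.0, 0.708, 0.176, 0.707, 0.175], [222.0, 164.0, 0.69, 0.161, 0.689, 0.16], [231.0, 159.0, 0.703, 0.139, 0.701, 0.138], [231.0, 152.0, 0.72, 0.138, 0.719, 0.138], [221.0, 151.0, 0.723, 0.163, 0.722, 0.163], [216.0, 138.0, 0.756, 0.176, 0.755, 0.175]]
top wood 5894.0
[[105.0, 328.0, 0.293, 0.45, 0.295, 0.448], [106.0, 418.0, 0.08, 0.446, 0.083, 0.444], [170.0, 419.0, 0.075, 0.293, 0.078, 0.291], [172.0, 329.0, 0.288, 0.287, 0.289, 0.286]]
top wood 13290.0
[[174.0, 168.0, 0.683, 0.281, 0.681, 0.279], [151.0, 262.0, 0.451, 0.338, 0.451, 0.336], [295.0, 295.0, 0.364, -0.014, 0.365, -0.014], [304.0, 245.0, 0.486, -0.039, 0.486, -0.038], [280.0, 241.0, 0.497, 0.02, 0.497, 0.02], [263.0, 227.0, 0.532, 0.062, 0.532, 0.061], [204.0, 214.0, 0.566, 0.207, 0.566, 0.206], [216.0, 210.0, 0.576, 0.177, 0.575, 0.176], [254.0, 223.0, 0.542, 0.084, 0.542, 0.083]
[... 1208 characters left out ...]
8], [162.0, 236.0, 0.694, 0.201, 0.688, 0.204], [155.0, 252.0, 0.675, 0.232, 0.669, 0.235], [131.0, 264.0, 0.686, 0.276, 0.68, 0.278], [197.0, 384.0, 0.443, 0.339, 0.44, 0.34], [221.0, 380.0, 0.421, 0.312, 0.419, 0.314], [372.0, 280.0, 0.352, 0.028, 0.35, 0.033], [371.0, 267.0, 0.368, 0.007, 0.365, 0.012], [378.0, 258.0, 0.369, -0.017, 0.367, -0.011], [328.0, 216.0, 0.493, -0.037, 0.489, -0.031], [310.0, 193.0, 0.556, -0.061, 0.552, -0.055], [298.0, 191.0, 0.578, -0.05, 0.573, -0.044]]
scene shell [277.1 328.4] [ 75.5 222.9] [0.411 0.201]
scene shell [180.8 233.3] [ 7.2 15.2] [0.667 0.177]
scene shell [227.6 212.2] [ 5.4 12.5] [0.639 0.085]
scene shell [254.8 199.6] [ 2.7 25. ] [0.622 0.028]
```

View pics/topcrop.png

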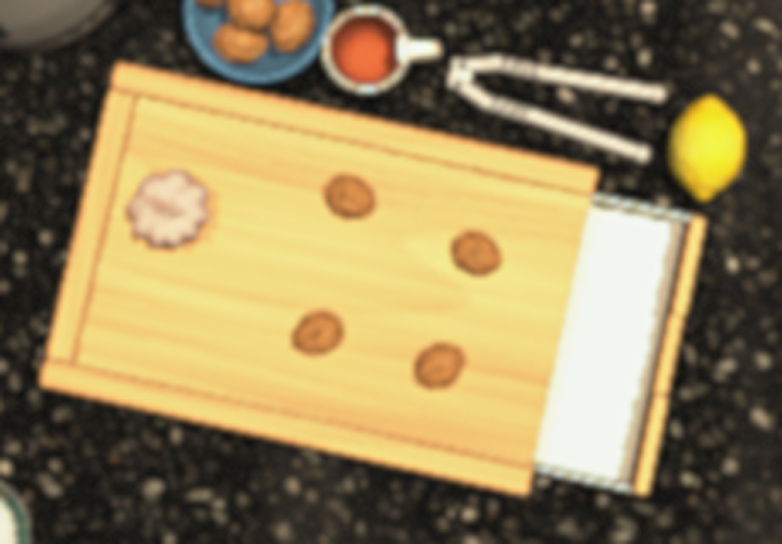

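The crop (3.4x, offset 140,150) shows rim corners at (115,62), (42,385), (530,494) and (600,170). Shells are at (350,196), (476,253), (318,333) and (440,366), garlic is at (168,208), and the front panel's outer edge runs (706,218)–(650,492).

```bash
python3 - <<'E'
from h import *
import json
T=cam('top');S=cam('scene')
f=lambda l:np.array(l)/3.4+[140,150]-0.35
P=ray(T,f([(115,62),(42,385),(530,494),(600,170)]),.076)
print(P.round(4).tolist())
tgt=np.array([(.18,-.12),(.18,.12),(-.18,.12),(-.18,-.12)]) # placeholder sign check: x toward +y world
# board x ~ +y world ; board y = z cross x -> -x world ; far rim = -y
from scipy.spatial.transform import Rotation
A=np.c_[tgt,np.zeros(4)]; c=P.mean(0); r,e=Rotation.align_vectors(P-c,A); M=r.as_matrix()
print('centre',c,'bx',M[:,0],'rms',e)
B=lambda q:((q-c)@M)[:,:2].round(4).tolist()
sh=ray(T,f([(350,196),(476,253),(318,333),(440,366)]),.076)
print('top shells',B(sh))
sc=ray(S,[(240,237),(291,219),(272,276),(315,252)],.076)
print('scene shells',B(sc))
print('garlic',B(ray(T,f([(168,208)]),.11)))
print('front outer',B(ray(T,f([(706,218),(650,492)]),.048)),'edge',B(ray(T,f([(592,200),(537,465)]),.068)))
print('scene front outer top',B(ray(S,[(332,178),(403,243)],.048)),'rim scene',B(ray(S,[(131,264),(298,180)],.076)))
for n,uv in(('mug',(365,48)),('lemon',(708,148)),('nc',(560,105)),('bowl',(258,20))):print(n,B(ray(T,f([uv]),.03)))
json.dump({'c':c.tolist(),'M':M.tolist()},open('b.json','w'))
# two-view heights of shells
for a,b in zip(f([(350,196),(476,253),(318,333),(440,366)]),[(240,237),(291,219),(272,276),(315,252)]):
    K=lambda C:np.array([[C['f'],0,C['cx']],[0,C['f'],C['cy']],[0,0,1]])@np.c_[C['R'],C['tvec']]
    X=cv2.triangulatePoints(K(T),K(S),np.float64(a),np.float64(b));print((X[:3]/X[3]).ravel().round(4))
E
```

```text
[[0.6817, 0.2807, 0.076], [0.4489, 0.3339, 0.076], [0.3653, -0.0149, 0.076], [0.5967, -0.0706, 0.076]]
centre [0.52315838 0.13226776 0.076     ] bx [0.232473   0.97260285 0.        ] rms 0.0024851743620629956
top shells [[-0.0074, -0.0612], [-0.1053, -0.0406], [-0.0065, 0.0401], [-0.0974, 0.0443]]
scene shells [[-0.0061, -0.059], [-0.1059, -0.0395], [-0.0061, 0.0426], [-0.0955, 0.0457]]
garlic [[0.1134, -0.024]]
front outer [[-0.2668, -0.1032], [-0.2677, 0.1022]] edge [[-0.1798, -0.0967], [-0.181, 0.0989]]
scene front outer top [[-0.2568, -0.0987], [-0.2539, 0.1092]] rim scene [[0.1784, -0.1189], [-0.178, -0.1138]]
mug [[0.0092, -0.1752]]
lemon [[-0.2603, -0.1567]]
nc [[-0.1443, -0.1645]]
bowl [[0.0932, -0.1786]]
[0.5811 0.111  0.0728]
[0.5377 0.0201 0.0754]
[0.4821 0.1352 0.0729]
[0.4575 0.048  0.073 ]
```

Both views agree within 3 mm. The tray is about 80–87 mm out. Now I move to the gap between the front panel and the board edge, and line the tool up so tool x matches board x.

```bash
python3 steer.py '[[0.03, 0.042, -0.04, 0, 0], [0.03, 0.085, -0.08, 0, 0], [0.03, 0.127, -0.12, 0, 0], [0.03, 0.17, -0.16, 0, 0], [0.03, 0.212, -0.2, 0, 0]]' && python3 steer.py '[[0.03, 0.042, -0.04, 0, -0.18], [0.03, 0.085, -0.08, 0, -0.36], [0.03, 0.127, -0.12, 0, -0.54], [0.03, 0.17, -0.16, 0, -0.72], [0.03, 0.212, -0.2, 0, -0.9]]'
cat > w.py <<'E'
from h import *
import json,sys
b=json.load(open('b.json'));c=np.array(b['c']);M=np.array(b['M'])
o=bot.observe();r=R.from_rotvec(o['eef_rot']).as_matrix();p=np.array(o['ee_pos'])
q=(p-c)@M; rel=M.T@r
print('t',o['t'],'board xy',q[:2].round(4),'tip z',round(p[2]-.173,4),'tool x in board',rel[:,0].round(3),'z',rel[:,2].round(3),'force(board)',(np.array(o['force'])@M).round(1),'open',round(o['opening'],4))
print('yaw turn needed about tool z',round(np.arctan2(rel[1,0],rel[0,0]),4))
if len(sys.argv)>3:
    t=np.array([float(a) for a in sys.argv[1:4]]); w=c+M@np.r_[t[:2],0]; w[2]=t[2]+.173
    print('tool delta',(r.T@(w-p)).round(4))
E
python3 w.py -0.215 0 0.1
```

```text
t: 0.92
ee_pos: [0.3371, -0.3334, 0.4049]
eef_rot: [3.1, 0.507, 0.001]
force: [1.7, -0.0, -0.2]
opening: 0.0301
finger_force: 0.0
t: 1.55
ee_pos: [0.4743, -0.0761, 0.4049]
eef_rot: [2.565, 1.813, 0.001]
force: [0.5, 0.1, -0.3]
opening: 0.0298
finger_force: 0.0
t 1.55 board xy [-0.214  -0.0009] tip z 0.2319 tool x in board [ 0.994 -0.105  0.   ] z [-0.    -0.001 -1.   ] force(board) [ 0.2 -0.5 -0.3] open 0.0298
yaw turn needed about tool z -0.1053
tool delta [-0.0011 -0.0009  0.1319]
```

```bash
python3 steer.py '[[0.03, 0, 0, 0.06, -0.105], [0.03, 0, 0, 0.12, -0.105], [0.03, 0, 0, 0.16, -0.105], [0.03, 0, 0, 0.19, -0.105], [0.03, 0, 0, 0.21, -0.105]]' && python3 w.py -0.215 0 0.02
python3 - <<'E'
from h import *
c=cam('scene');cv2.imwrite('pics/hook.png',cv2.resize(c['color'][130:320,230:480],None,fx=3,fy=3,interpolation=cv2.INTER_CUBIC)[:,:,::-1])
E
```

```text
t: 2.17
ee_pos: [0.4733, -0.0778, 0.1932]
eef_rot: [-2.471, -1.938, 0.002]
force: [0.3, 0.9, -0.2]
opening: 0.0303
finger_force: 0.0
t 2.175 board xy [-0.2159 -0.0003] tip z 0.0202 tool x in board [ 1.    -0.006 -0.   ] z [-0.     0.002 -1.   ] force(board) [ 0.9 -0.  -0.2] open 0.0303
yaw turn needed about tool z -0.0063
tool delta [ 0.0009 -0.0003  0.0002]
```

View pics/hook.png

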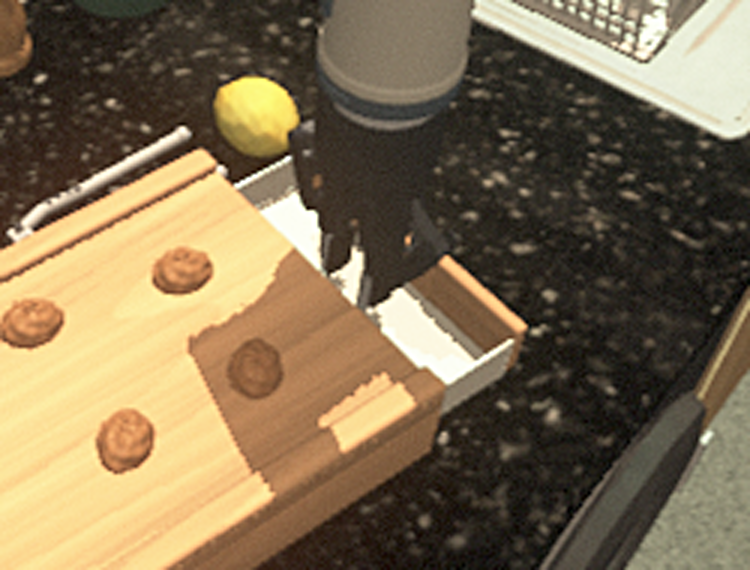

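Fingers are in the gap, between the board edge at (370,310) and the panel at (470,310) in the crop. Now I draw the tray out.

```bash
python3 steer.py '[[0.03, -0.02, 0, 0, 0], [0.03, -0.035, 0, 0, 0], [0.03, -0.05, 0, 0, 0], [0.03, -0.065, 0, 0, 0], [0.03, -0.078, 0, 0, 0]]' && python3 w.py && python3 steer.py '[[0.03, -0.002, 0, 0, 0], [0.03, -0.004, 0, 0, 0], [0.03, -0.006, 0, 0, 0]]' && python3 w.py
```

```text
t: 2.85
ee_pos: [0.4549, -0.1547, 0.195]
eef_rot: [2.472, 1.938, 0.001]
force: [0.3, 1.8, 1.4]
opening: 0.0299
finger_force: 1.1
t 2.85 board xy [-0.295  -0.0003] tip z 0.022 tool x in board [ 1.    -0.007 -0.   ] z [-0.    -0.001 -1.   ] force(board) [1.8 0.2 1.4] open 0.0299
yaw turn needed about tool z -0.0067
t: 3.22
ee_pos: [0.4542, -0.158, 0.1949]
eef_rot: [-2.473, -1.935, -0.004]
force: [9.8, 30.1, 3.9]
opening: 0.0299
finger_force: 15.7
t 3.225 board xy [-0.2983 -0.0004] tip z 0.0219 tool x in board [ 1.    -0.008  0.003] z [ 0.003 -0.    -1.   ] force(board) [31.5 -2.5  3.9] open 0.0299
yaw turn needed about tool z -0.008
```

At the stop (31 N). I back off, lift, and go behind the front far shell.

```bash
python3 steer.py '[[0.03, 0.012, 0, 0, 0], [0.03, 0.012, 0, -0.05, 0], [0.03, 0.03, 0.01, -0.1, 0], [0.03, 0.08, 0.02, -0.1, 0], [0.03, 0.13, 0.03, -0.1, 0]]' && python3 steer.py '[[0.03, 0.05, 0.005, 0, 0], [0.03, 0.09, 0.01, 0, 0], [0.03, 0.1, 0.012, 0, 0], [0.03, 0.1, 0.012, 0, 0]]' && python3 w.py -0.066 -0.041 0.072
```

```text
t: 3.85
ee_pos: [0.5144, -0.0391, 0.2957]
eef_rot: [2.472, 1.936, 0.002]
force: [-0.1, -0.6, -0.3]
opening: 0.03
finger_force: 0.0
t: 4.35
ee_pos: [0.5491, 0.0542, 0.2944]
eef_rot: [-2.471, -1.94, 0.001]
force: [0.7, -0.2, 0.4]
opening: 0.0301
finger_force: 0.0
t 4.35 board xy [-0.0699 -0.0433] tip z 0.1214 tool x in board [ 1.    -0.005 -0.001] z [-0.001  0.001 -1.   ] force(board) [-0.  -0.7  0.4] open 0.0301
yaw turn needed about tool z -0.0048
tool delta [ 0.0039 -0.0023  0.0494]
```

Now I go down behind the shell in small steps at the end, to catch any touch of the board.

```bash
python3 steer.py '[[0.03, 0.004, -0.002, 0.03, 0], [0.03, 0.004, -0.002, 0.046, 0], [0.03, 0.004, -0.002, 0.048, 0], [0.03, 0.004, -0.002, 0.049, 0]]' && python3 w.py && python3 - <<'E'
from h import *
c=cam('scene');cv2.imwrite('pics/down.png',cv2.resize(c['color'][130:320,230:480],None,fx=3,fy=3,interpolation=cv2.INTER_CUBIC)[:,:,::-1])
E
```

```text
t: 4.85
ee_pos: [0.5485, 0.0577, 0.246]
eef_rot: [2.473, 1.937, 0.0]
force: [0.2, -0.6, 0.8]
opening: 0.0301
finger_force: 0.0
t 4.85 board xy [-0.0667 -0.042 ] tip z 0.073 tool x in board [ 1.    -0.007  0.   ] z [ 0. -0. -1.] force(board) [-0.6 -0.3  0.8] open 0.0301
yaw turn needed about tool z -0.0071
```

View pics/down.png

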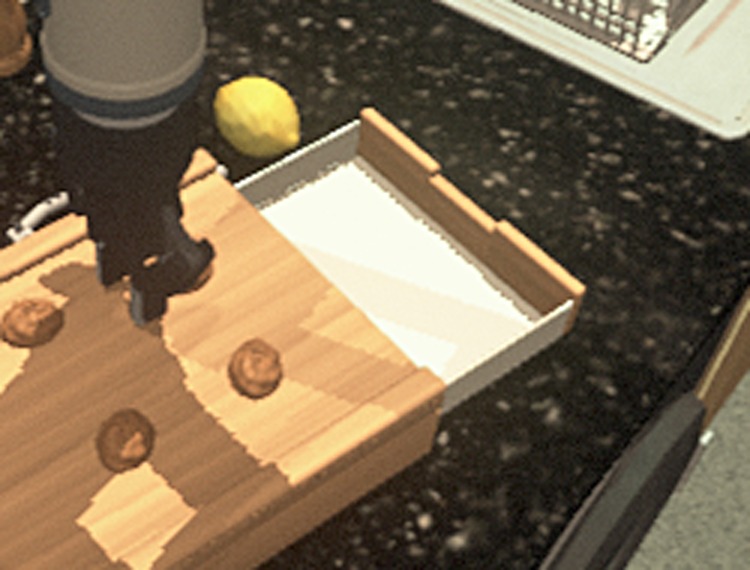

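The tray is fully out and the fingers are behind shell (205,270) at board level. Sweep.

```bash
python3 steer.py '[[0.03, -0.016, 0, 0, 0], [0.03, -0.032, 0, 0, 0], [0.03, -0.048, 0, 0, 0], [0.03, -0.064, 0, 0, 0], [0.03, -0.08, 0, 0, 0]]' && python3 steer.py '[[0.03, -0.016, 0, 0, 0], [0.03, -0.032, 0, 0, 0], [0.03, -0.048, 0, 0, 0], [0.03, -0.064, 0, 0, 0], [0.03, -0.08, 0, 0, 0]]' && python3 steer.py '[[0.03, 0, 0, -0.04, 0], [0.03, 0.05, -0.03, -0.05, 0], [0.03, 0.1, -0.06, -0.05, 0], [0.03, 0.15, -0.08, -0.05, 0], [0.03, 0.17, -0.087, -0.05, 0]]' && python3 w.py -0.057 0.045 0.073
python3 - <<'E'
from h import *
c=cam('scene');cv2.imwrite('pics/s1.png',cv2.resize(c['color'][130:320,230:480],None,fx=3,fy=3,interpolation=cv2.INTER_CUBIC)[:,:,::-1])
E
```

```text
t: 5.52
ee_pos: [0.5289, -0.0208, 0.2457]
eef_rot: [2.473, 1.938, 0.0]
force: [0.3, 0.8, 0.6]
opening: 0.03
finger_force: 0.0
t: 6.15
ee_pos: [0.5098, -0.0982, 0.2457]
eef_rot: [-2.472, -1.938, 0.0]
force: [-0.3, -1.0, -0.4]
opening: 0.0299
finger_force: 0.0
t: 6.78
ee_pos: [0.4655, 0.0904, 0.2959]
eef_rot: [-2.47, -1.941, -0.001]
force: [0.1, -0.2, 0.1]
opening: 0.0302
finger_force: 0.0
t 6.775 board xy [-0.0541  0.0463] tip z 0.1229 tool x in board [ 1.    -0.004  0.   ] z [ 0. -0. -1.] force(board) [-0.2 -0.2  0.1] open 0.0302
yaw turn needed about tool z -0.0043
tool delta [-0.0029  0.0013  0.0499]
```

View pics/s1.png

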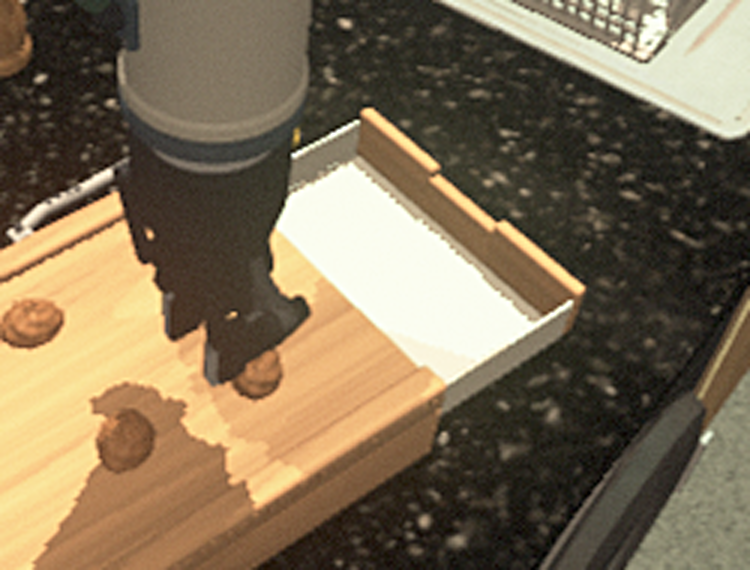

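The first shell is off the board but not visible, probably hidden by the gripper at (270,200) or below the edge. The next shell is at (258,372). I continue and check the tray after this stroke.

```bash
python3 steer.py '[[0.03, -0.002, 0.001, 0.03, 0], [0.03, -0.002, 0.001, 0.047, 0], [0.03, -0.002, 0.001, 0.05, 0], [0.03, -0.018, 0.001, 0.05, 0], [0.03, -0.034, 0.001, 0.05, 0]]' && python3 steer.py '[[0.03, -0.016, 0, 0, 0], [0.03, -0.032, 0, 0, 0], [0.03, -0.048, 0, 0, 0], [0.03, -0.064, 0, 0, 0], [0.03, -0.08, 0, 0, 0]]' && python3 steer.py '[[0.03, -0.016, 0, 0, 0], [0.03, -0.032, 0, 0, 0], [0.03, -0.048, 0, 0, 0], [0.03, -0.056, 0, 0, 0], [0.03, -0.056, 0, -0.04, 0]]' && python3 steer.py '[[0.03, 0.05, 0, -0.02, 0], [0.03, 0.1, 0.02, -0.02, 0], [0.03, 0.15, 0.05, -0.02, 0], [0.03, 0.2, 0.07, -0.02, 0], [0.03, 0.24, 0.09, -0.02, 0]]' && python3 w.py 0.034 -0.06 0.073
python3 - <<'E'
from h import *
c=cam('scene');cv2.imwrite('pics/s2.png',cv2.resize(c['color'][130:320,200:450],None,fx=3,fy=3,interpolation=cv2.INTER_CUBIC)[:,:,::-1])
E
```

```text
t: 7.45
ee_pos: [0.4589, 0.0541, 0.2463]
eef_rot: [2.472, 1.938, 0.001]
force: [0.0, -0.1, -0.7]
opening: 0.0298
finger_force: 0.1
t: 8.07
ee_pos: [0.4398, -0.0233, 0.2458]
eef_rot: [2.472, 1.938, 0.001]
force: [0.1, 0.2, 0.2]
opening: 0.0303
finger_force: 1.4
t: 8.7
ee_pos: [0.4254, -0.0772, 0.2842]
eef_rot: [-2.47, -1.935, 0.006]
force: [0.3, 0.6, -0.7]
opening: 0.03
finger_force: 0.0
t: 9.32
ee_pos: [0.5722, 0.1367, 0.3056]
eef_rot: [-2.471, -1.939, -0.0]
force: [0.7, -0.6, -0.2]
opening: 0.0299
finger_force: 0.0
t 9.325 board xy [ 0.0157 -0.0467] tip z 0.1326 tool x in board [ 1.    -0.005  0.   ] z [ 0. -0. -1.] force(board) [-0.4 -0.8 -0.2] open 0.0299
yaw turn needed about tool z -0.0054
tool delta [0.0184 0.0132 0.0596]
```

View pics/s2.png

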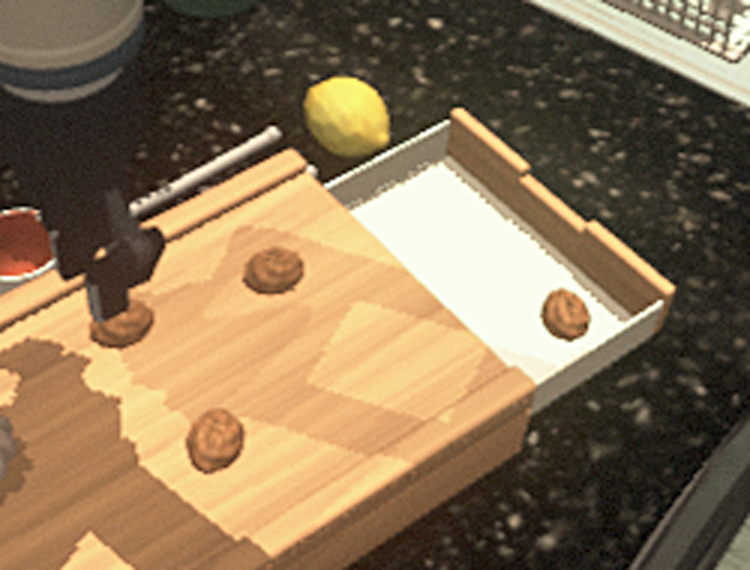

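The near front shell is in the tray at (566,313). The far front shell at (273,270) did not move, so it slipped through the 30 mm finger gap. I go back with a 10 mm gap and lower tips.

```bash
python3 steer.py '[[0.01, -0.05, -0.003, 0, 0], [0.01, -0.082, -0.005, 0, 0], [0.01, -0.082, -0.005, 0.03, 0], [0.01, -0.082, -0.005, 0.055, 0], [0.01, -0.082, -0.005, 0.059, 0]]' && python3 w.py && python3 steer.py '[[0.01, 0, 0, 0.001, 0], [0.01, 0, 0, 0.002, 0], [0.01, 0, 0, 0.003, 0], [0.01, 0, 0, 0.003, 0]]' && python3 w.py
```

```text
t: 10.0
ee_pos: [0.546, 0.0561, 0.2452]
eef_rot: [-2.471, -1.937, 0.004]
force: [-0.7, -0.2, -0.6]
opening: 0.0105
finger_force: 0.0
t 10.0 board xy [-0.0688 -0.0399] tip z 0.0722 tool x in board [ 1.    -0.007 -0.001] z [-0.001  0.003 -1.   ] force(board) [-0.3  0.7 -0.6] open 0.0105
yaw turn needed about tool z -0.0066
t: 10.5
ee_pos: [0.5469, 0.0565, 0.2441]
eef_rot: [2.472, 1.938, 0.001]
force: [0.3, 0.2, -0.4]
opening: 0.0102
finger_force: 0.0
t 10.5 board xy [-0.0681 -0.0407] tip z 0.0711 tool x in board [ 1.    -0.006  0.   ] z [ 0.    -0.001 -1.   ] force(board) [ 0.3 -0.3 -0.4] open 0.0102
yaw turn needed about tool z -0.0062
```

```bash
python3 steer.py '[[0.01, -0.014, 0, 0, 0], [0.01, -0.028, 0, 0, 0], [0.01, -0.044, 0, 0, 0], [0.01, -0.06, 0, 0, 0], [0.01, -0.076, 0, 0, 0]]' && python3 w.py && python3 steer.py '[[0.01, -0.016, 0, 0, 0], [0.01, -0.032, 0, 0, 0], [0.01, -0.048, 0, 0, 0], [0.01, -0.064, 0, 0, 0], [0.01, -0.08, 0, 0, 0]]' && python3 steer.py '[[0.01, 0, 0, -0.06, 0], [0.01, 0.05, 0.005, -0.06, 0], [0.01, 0.1, 0.01, -0.06, 0], [0.01, 0.15, 0.015, -0.06, 0], [0.01, 0.21, 0.02, -0.06, 0]]' && python3 w.py 0.034 -0.06 0.071
python3 - <<'E'
from h import *
c=cam('scene');cv2.imwrite('pics/s3.png',cv2.resize(c['color'][130:320,200:450],None,fx=3,fy=3,interpolation=cv2.INTER_CUBIC)[:,:,::-1])
E
```

```text
t: 11.12
ee_pos: [0.5283, -0.0186, 0.2437]
eef_rot: [-2.473, -1.938, 0.0]
force: [-0.9, -0.7, 0.1]
opening: 0.0103
finger_force: 0.1
t 11.125 board xy [-0.1456 -0.0401] tip z 0.0707 tool x in board [ 1.    -0.007 -0.   ] z [-0.  0. -1.] force(board) [-0.8  0.7  0.1] open 0.0103
yaw turn needed about tool z -0.0068
t: 11.75
ee_pos: [0.5093, -0.096, 0.2436]
eef_rot: [-2.472, -1.938, 0.0]
force: [-0.6, -1.2, -0.4]
opening: 0.01
finger_force: 0.0
t: 12.38
ee_pos: [0.5796, 0.1048, 0.3038]
eef_rot: [2.473, 1.937, 0.0]
force: [0.5, -0.9, 0.7]
opening: 0.0097
finger_force: 0.0
t 12.375 board xy [-0.0136 -0.0613] tip z 0.1308 tool x in board [ 1.    -0.007 -0.   ] z [-0. -0. -1.] force(board) [-0.8 -0.7  0.7] open 0.0097
yaw turn needed about tool z -0.0071
tool delta [ 0.0476 -0.0016  0.0598]
```

View pics/s3.png

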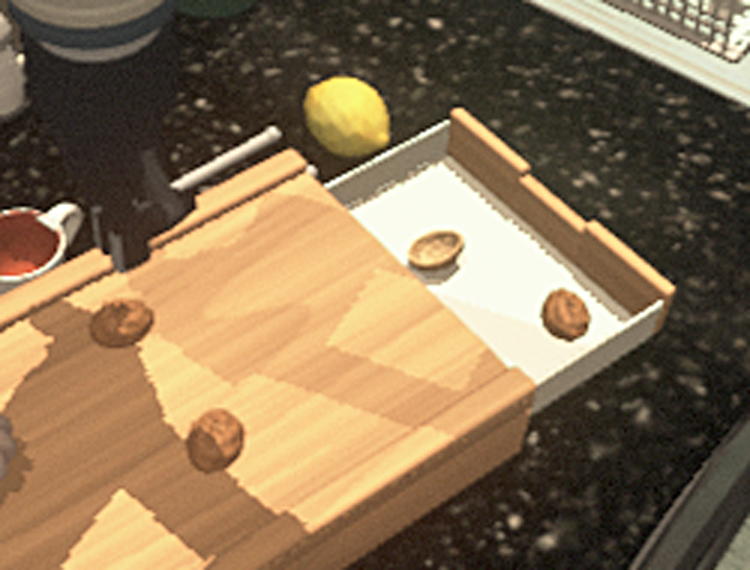

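Two shells are in, at (436,250) and (566,313). The rear shells remain at (121,323) and (215,440). Rear far shell next.

```bash
python3 steer.py '[[0.01, 0.047, -0.001, 0, 0], [0.01, 0.047, -0.001, 0.03, 0], [0.01, 0.047, -0.001, 0.055, 0], [0.01, 0.047, -0.001, 0.059, 0], [0.01, 0.047, -0.001, 0.06, 0]]' && python3 w.py && python3 steer.py '[[0.01, -0.014, 0, 0, 0], [0.01, -0.028, 0, 0, 0], [0.01, -0.044, 0, 0, 0], [0.01, -0.06, 0, 0, 0], [0.01, -0.076, 0, 0, 0]]' && python3 steer.py '[[0.01, -0.016, 0, 0, 0], [0.01, -0.032, 0, 0, 0], [0.01, -0.048, 0, 0, 0], [0.01, -0.064, 0, 0, 0], [0.01, -0.08, 0, 0, 0]]' && python3 steer.py '[[0.01, -0.016, 0, 0, 0], [0.01, -0.032, 0, 0, 0], [0.01, -0.048, 0, 0, 0], [0.01, -0.064, 0, 0, 0], [0.01, -0.08, 0, 0, 0]]' && python3 steer.py '[[0.01, -0.016, 0, 0, 0], [0.01, -0.022, 0, 0, 0], [0.01, -0.022, 0, -0.06, 0], [0.01, 0.03, -0.03, -0.06, 0], [0.01, 0.08, -0.055, -0.06, 0]]'  && python3 w.py 0.034 0.042 0.071
python3 - <<'E'
from h import *
c=cam('scene');cv2.imwrite('pics/s4.png',cv2.resize(c['color'][130:320,200:450],None,fx=3,fy=3,interpolation=cv2.INTER_CUBIC)[:,:,::-1])
E
```

```text
t: 13.05
ee_pos: [0.5897, 0.1496, 0.244]
eef_rot: [2.473, 1.938, 0.0]
force: [1.0, 0.8, -1.1]
opening: 0.0098
finger_force: 0.0
t 13.05 board xy [ 0.0324 -0.0607] tip z 0.071 tool x in board [ 1.    -0.007  0.   ] z [ 0. -0. -1.] force(board) [ 1.  -0.7 -1.1] open 0.0098
yaw turn needed about tool z -0.0067
t: 13.68
ee_pos: [0.5712, 0.0751, 0.2441]
eef_rot: [2.473, 1.938, 0.002]
force: [-0.3, 3.0, 4.1]
opening: 0.01
finger_force: 1.8
t: 14.3
ee_pos: [0.5521, -0.0023, 0.244]
eef_rot: [2.472, 1.938, 0.001]
force: [1.5, 3.3, 5.7]
opening: 0.0101
finger_force: 2.8
t: 14.92
ee_pos: [0.5323, -0.0802, 0.2433]
eef_rot: [-2.472, -1.938, 0.002]
force: [0.6, 0.8, 0.0]
opening: 0.0102
finger_force: 0.0
t: 15.55
ee_pos: [0.4984, 0.0124, 0.3044]
eef_rot: [2.474, 1.935, 0.002]
force: [0.6, 0.0, 0.3]
opening: 0.0102
finger_force: 0.0
t 15.55 board xy [-0.1223 -0.0038] tip z 0.1314 tool x in board [ 1.    -0.008  0.001] z [ 0.001 -0.001 -1.   ] force(board) [ 0.2 -0.6  0.3] open 0.0102
yaw turn needed about tool z -0.0083
tool delta [ 0.1559 -0.0472  0.0605]
```

View pics/s4.png

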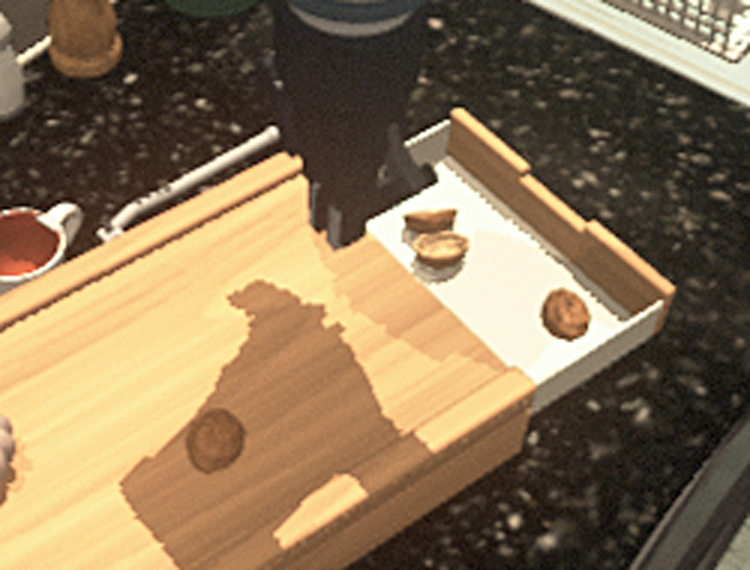

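Three are in, at (432,218), (440,250) and (566,313). The last is at (215,440).

```bash
python3 steer.py '[[0.01, 0.05, -0.016, 0, 0], [0.01, 0.1, -0.032, 0, 0], [0.01, 0.156, -0.047, 0, 0], [0.01, 0.156, -0.047, 0.03, 0], [0.01, 0.156, -0.047, 0.05, 0]]' && python3 w.py 0.034 0.042 0.071 && python3 steer.py '[[0.01, 0, 0, 0.008, 0], [0.01, 0, 0, 0.011, 0], [0.01, -0.014, 0, 0.011, 0], [0.01, -0.028, 0, 0.011, 0], [0.01, -0.044, 0, 0.011, 0]]' && python3 w.py && python3 steer.py '[[0.01, -0.016, 0, 0, 0], [0.01, -0.032, 0, 0, 0], [0.01, -0.048, 0, 0, 0], [0.01, -0.064, 0, 0, 0], [0.01, -0.08, 0, 0, 0]]' && python3 steer.py '[[0.01, -0.016, 0, 0, 0], [0.01, -0.032, 0, 0, 0], [0.01, -0.048, 0, 0, 0], [0.01, -0.064, 0, 0, 0], [0.01, -0.08, 0, 0, 0]]' && python3 steer.py '[[0.01, -0.016, 0, 0, 0], [0.01, -0.032, 0, 0, 0], [0.01, -0.048, 0, 0, 0], [0.01, -0.056, 0, 0, 0], [0.01, -0.056, 0, -0.05, 0]]' && python3 steer.py '[[0.01, -0.05, 0.01, -0.02, 0], [0.01, -0.1, 0.02, -0.02, 0], [0.01, -0.14, 0.03, -0.02, 0], [0.01, -0.16, 0.04, -0.02, 0], [0.01, -0.16, 0.043, -0.02, 0]]'  && python3 w.py -0.36 0 0.025
python3 - <<'E'
from h import *
c=cam('scene');cv2.imwrite('pics/s5.png',cv2.resize(c['color'][130:320,200:450],None,fx=3,fy=3,interpolation=cv2.INTER_CUBIC)[:,:,::-1])
E
```

```text
t: 16.23
ee_pos: [0.4899, 0.1754, 0.2528]
eef_rot: [-2.47, -1.941, 0.001]
force: [-0.1, 0.4, -0.3]
opening: 0.01
finger_force: 0.0
t 16.225 board xy [0.0342 0.0424] tip z 0.0798 tool x in board [ 1.    -0.004 -0.   ] z [-0.  0. -1.] force(board) [ 0.3  0.2 -0.3] open 0.01
yaw turn needed about tool z -0.0041
tool delta [-0.0002  0.0004  0.0088]
t: 16.85
ee_pos: [0.4796, 0.1304, 0.2432]
eef_rot: [2.472, 1.938, 0.001]
force: [-0.4, 0.0, 0.2]
opening: 0.01
finger_force: 0.1
t 16.85 board xy [-0.012   0.0419] tip z 0.0702 tool x in board [ 1.    -0.007  0.   ] z [ 0.    -0.001 -1.   ] force(board) [-0.1  0.4  0.2] open 0.01
yaw turn needed about tool z -0.0067
t: 17.48
ee_pos: [0.4605, 0.0529, 0.2427]
eef_rot: [2.472, 1.938, -0.0]
force: [-1.4, -0.1, 0.4]
opening: 0.01
finger_force: 0.3
t: 18.1
ee_pos: [0.4414, -0.0248, 0.2427]
eef_rot: [2.472, 1.938, -0.0]
force: [0.1, -0.5, -0.5]
opening: 0.0097
finger_force: 0.0
t: 18.73
ee_pos: [0.4269, -0.0786, 0.2907]
eef_rot: [-2.469, -1.934, 0.007]
force: [1.4, -0.1, -0.8]
opening: 0.01
finger_force: 0.0
t: 19.35
ee_pos: [0.4322, -0.2447, 0.3125]
eef_rot: [-2.474, -1.936, -0.0]
force: [-0.1, 0.5, -0.9]
opening: 0.0105
finger_force: 0.0
t 19.35 board xy [-0.3878  0.0009] tip z 0.1395 tool x in board [ 1.    -0.008  0.   ] z [ 0. -0. -1.] force(board) [ 0.5  0.2 -0.9] open 0.0105
yaw turn needed about tool z -0.0082
tool delta [0.0278 0.0007 0.1145]
```

View pics/s5.png

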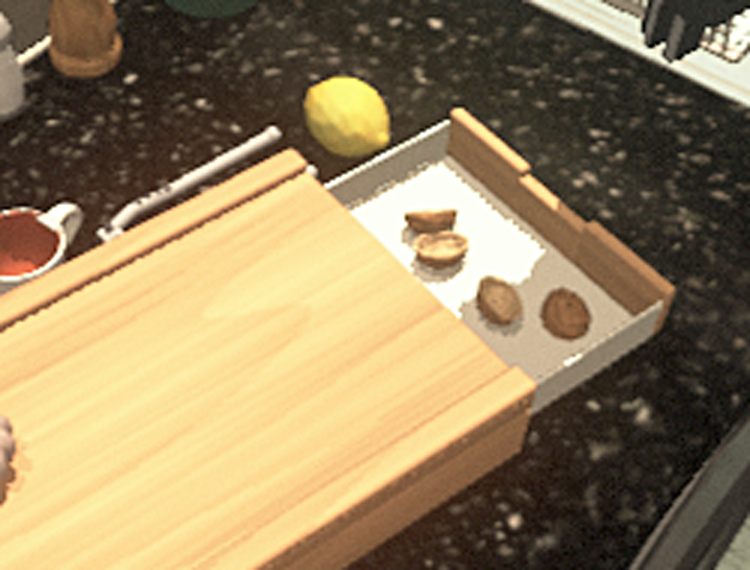

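All four shells are in the tray at (432,218), (440,250), (500,300) and (566,313), and the board is clear. I lower in front of the panel and push it shut.

```bash
python3 steer.py '[[0.01, 0.005, 0, 0.05, 0], [0.01, 0.005, 0, 0.09, 0], [0.01, 0.005, 0, 0.114, 0], [0.01, 0.025, 0, 0.114, 0], [0.01, 0.045, 0, 0.114, 0]]' && python3 w.py && python3 steer.py '[[0.01, 0.016, 0, 0, 0], [0.01, 0.034, 0, 0, 0], [0.01, 0.052, 0, 0, 0], [0.01, 0.07, 0, 0, 0], [0.01, 0.088, 0, 0, 0]]' && python3 w.py && python3 steer.py '[[0.01, 0.014, 0, 0, 0], [0.01, 0.026, 0, 0, 0], [0.01, 0.036, 0, 0, 0], [0.01, 0.044, 0, 0, 0], [0.01, 0.048, 0, 0, 0]]'; python3 w.py -0.191 0 0.025
```

```text
t: 20.02
ee_pos: [0.4425, -0.1982, 0.1981]
eef_rot: [-2.47, -1.938, 0.001]
force: [0.6, -0.6, 0.1]
opening: 0.0102
finger_force: 0.0
t 20.025 board xy [-0.3402  0.0017] tip z 0.0251 tool x in board [ 1.    -0.006  0.001] z [ 0.001  0.002 -1.   ] force(board) [-0.4 -0.7  0.1] open 0.0102
yaw turn needed about tool z -0.0056
t: 20.65
ee_pos: [0.4635, -0.1134, 0.1987]
eef_rot: [-2.472, -1.938, 0.001]
force: [-1.2, -2.6, -0.9]
opening: 0.0099
finger_force: 1.2
t 20.65 board xy [-0.2528  0.0009] tip z 0.0257 tool x in board [ 1.    -0.006 -0.   ] z [-0.     0.001 -1.   ] force(board) [-2.8  0.5 -0.9] open 0.0099
yaw turn needed about tool z -0.0062
t: 21.28
ee_pos: [0.4752, -0.0676, 0.1987]
eef_rot: [2.472, 1.938, 0.0]
force: [-2.4, -0.5, 0.3]
opening: 0.0102
finger_force: 0.8
t 21.275 board xy [-2.055e-01  1.000e-04] tip z 0.0257 tool x in board [ 1.    -0.006  0.   ] z [ 0. -0. -1.] force(board) [-1.1  2.2  0.3] open 0.0102
yaw turn needed about tool z -0.0062
tool delta [0.0145 0.0001 0.0007]
```

```bash
python3 steer.py '[[0.01, 0.004, 0, 0, 0], [0.01, 0.008, 0, 0, 0], [0.01, 0.011, 0, 0, 0], [0.01, 0.013, 0, 0, 0]]'; python3 w.py;  python3 steer.py '[[0.01, 0.0015, 0, 0, 0], [0.01, 0.003, 0, 0, 0], [0.01, 0.003, 0, 0, 0]]'; python3 w.py
```

```text
t: 21.78
ee_pos: [0.4782, -0.0553, 0.1987]
eef_rot: [2.472, 1.938, 0.0]
force: [-1.7, -1.2, 0.6]
opening: 0.01
finger_force: 0.8
t 21.775 board xy [-1.928e-01  1.000e-04] tip z 0.0257 tool x in board [ 1.    -0.006  0.   ] z [ 0. -0. -1.] force(board) [-1.5  1.3  0.6] open 0.01
yaw turn needed about tool z -0.0064
t: 22.15
ee_pos: [0.4787, -0.0534, 0.1987]
eef_rot: [2.471, 1.939, -0.002]
force: [-2.4, -13.7, 1.7]
opening: 0.0101
finger_force: 0.7
t 22.15 board xy [-1.909e-01  1.000e-04] tip z 0.0257 tool x in board [ 1.    -0.006 -0.002] z [-0.002  0.    -1.   ] force(board) [-13.9  -0.9   1.7] open 0.0101
yaw turn needed about tool z -0.0055
```

It stopped at the predicted closed position with 14 N. I back off, lift clear and check.

```bash
python3 steer.py '[[0.01, 0, 0, 0, 0], [0.01, -0.02, 0, 0, 0], [0.01, -0.05, 0, 0, 0], [0.01, -0.1, 0, -0.05, 0], [0.01, -0.15, 0, -0.1, 0]]' && python3 steer.py '[[0.01, -0.05, 0, -0.05, 0], [0.01, -0.05, 0, -0.05, 0], [0.01, -0.05, 0, -0.05, 0], [0.01, -0.05, 0, -0.05, 0]]'
python3 - <<'E'
from h import *
c=cam('scene');cv2.imwrite('pics/end.png',c['color'][:,:,::-1])
E
```

```text
t: 22.78
ee_pos: [0.4456, -0.1879, 0.2879]
eef_rot: [-2.472, -1.938, -0.0]
force: [0.6, 0.1, -0.0]
opening: 0.0101
finger_force: 0.0
t: 23.28
ee_pos: [0.4337, -0.2343, 0.3357]
eef_rot: [-2.47, -1.938, 0.001]
force: [0.3, -1.5, -0.1]
opening: 0.0102
finger_force: 0.0
```

View pics/end.png

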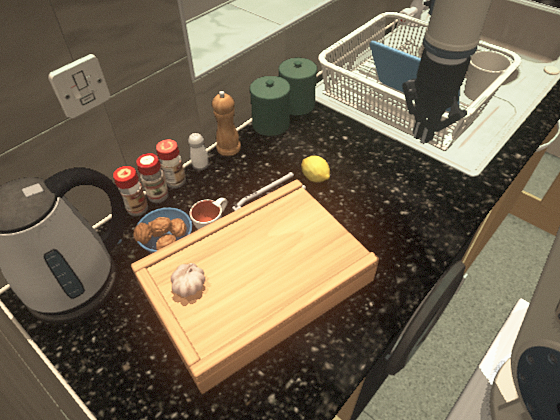

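The tray is flush with the board edge around (335,215), the board is clear, the other things are where they were, and the robot is free.

```bash
python3 -c "from cell import bot; print(bot.job_done())"
```

```text
the job is handed in; nothing more can be done
None
```

I drew the tray out to its stop, swept all four shell halves into it, pushed it fully home and handed the job in at about 23 s; nothing else looked moved, but the hand-in returned no verdict.

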